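# Test a spindle return spring at its test load

### The arm

A 6-joint arm with a two-finger parallel gripper is mounted at the origin on the work surface. World frame = base frame: x ahead of the robot, y to its left, z up, the work surface at z = 0. Lengths are in m, angles in rad, forces in N, time in s.
With the tool pointing down it reaches from about 0.35 to 0.975 m from the base axis. Payload 4.9 kg.
Tool frame: the origin (TCP) lies where the fingers leave the gripper's body, on its centre line; the fingertips stand 73 mm ahead of it and the grasp point (between the pads) lies 54 mm ahead of it; z points along the fingers, y is the direction in which the jaws open and shut (so a half turn about z gives the same grasp; the last joint's range is limited). The gripper opens to 85 mm and grips with 20 to 120 N. Pads are 22 mm wide; open, the fingers measure 114 mm over their backs; the gripper's body (76 mm by 85 mm) begins 54 mm behind the grasp point. The pads swing forward as they close: fully open they stand 13 mm farther back than shut.
Start: joints at [-1.347, 0.053, 1.613, -0, 1.476, -0.119], TCP at [0.21, -0.589, 0.304] pointing down, gripper open.
Joint ranges: [-3.01, 3.01], [-1.01, 2.22], [0.06, 2.58], [-1.02, 4.17], [0.09, 2.62], [-3.14, 3.14]. Speed limits (rad/s): [2.57, 2.57, 3.14, 3.14, 3.14, 3.14].

### API

Orientations are given as a rotation vector (axis times angle).
In Python, from station import monitor, vision, workorder gives the robot as it stands.
- The arm moves only by the tool arm_command, never from a script. Its argument "rows" is text: rows parted by semicolons, each of 6 numbers parted by spaces: the shift along the world's x, y, z in mm, then the turn, a rotation vector about the world's x, y, z in degrees. In form: tx ty tz wx wy wz; .... A call has 1 to 12 rows; each row is the pose to reach, as a shift and turn from the pose measured when the call began; what a row does not reach only later rows make up. A row lasts 1/8 s, in which the tool goes at most 62.5 mm and 10.7 degrees, less where a joint would pass 70% of its speed; a pose out of reach is approached as far as the arm can. A call with a gripper value outside its range is refused whole. "jaw" is the opening, from 0 (shut) to 1 (fully open), set as the call begins (left out, the last holds). The fingers move at their own pace and stop on an object; "squeeze" is the grip in N (left out, the last holds). Time passes only in rows, so rows that repeat a pose let the fingers close. It gives the time, the measured TCP pose, the force and the opening at its end, in the units of the state.
- monitor.get_obs(): the state, without advancing time (a new reading comes with each control period).
- vision.get_image(name): name is "scene" or "top" or "wrist"; returns a dict with "frame" (420x560x3 uint8, red, green, blue), "vfov" (degrees; the focal length in pixels is half the picture's height over the tangent of half this angle, whatever the lens; pixels are square), "cx", "cy" (the principal point, pixels), "R" (3x3) and "t" (3): a world point X has camera coordinates R X + t; the wrist camera has in their place "T_tool_cam" (4x4, takes a point from camera to tool coordinates, whose origin is the TCP and whose axes are the flange's). Camera axes: x right, y down, z forward; pixel columns grow to the right and rows downward; lengths in m; the calibration is good to about 2 mm. A picture is of the moment at which its call begins: read the wrist's pose just before it. There is no depth.
- workorder.finish_job(): hands the job in, once; it reports no verdict.
The state is a dict: "t": time; "q": joint angles; "dq": joint speeds; "effort": joint torques, N m; "tool_pos": TCP position; "tool_rot": TCP orientation; "contact_force": force on the tool from outside, world axes, zero at the start; "wrist_torque": the same for the moment, N m; "opening": finger opening in m.
Only numpy, scipy, OpenCV 4.12 (cv2) and the standard library are available. Lean on these libraries where they do the work, as an engineer would, in place of code of your own. Each camera call takes 0.05 s, during which the arm holds its last target. There are 200 camera calls.

### The job

Test the return spring standing in the spring tester: press the ram's black knob slowly down onto the spring until the spring itself carries its test load of 8 newtons (the ram's own drag comes on top of that; never load the spring to twice that), and let go so that the ram stays there. Then compare: if the ram's red disc has stopped above the yellow reference marks, slide the verdict block to the green end of its track; if it has stopped below them, to the red end. Leave the wrench, the collet and the step clamp where they are.

Things in the scene. Friction and masses are not known exactly. Their poses are not given: they have to be found in the camera images.
- tester: spring tester fixed to the bench: aluminium base 120 x 150 x 20 mm, steel columns 14 mm thick at y = +55 and -55 mm, grey guide head 40 x 150 mm from 155 to 180 mm up (bush to 186). Origin: centre of its underside; z up. The ram slides on the vertical axis through the origin. A steel spring with brass ends, 38 mm wide, 88 mm tall, stands on the load plate; its top is 110 mm above the bench
- load_plate: dark steel cup, 49 mm wide, on the tester's base; its floor is 22 mm up. It carries the spring's load and weight (1 N). Origin: centre of its underside. Springs look alike but differ in stiffness: 8 N shortens one by about 10 mm, another by as much as 40 mm, none by 17 to 22 mm; all go solid at 51 mm
- ram (a joint): how far the ram is down from its top position (m), 0 to 0.085. Friction holds it where left: pushing it (0.4 kg, within 15 percent) down takes 4 N plus the spring's load, true only while it moves: when it stops, friction takes up part. Lifting takes 12 N; it holds against up to 11 N of spring load. Its disc meets the free spring at 0.030 and is level with the marks at 0.050
- ram_top (a point): centre of the flat top of the ram's round black knob; the knob is 34 mm wide and 25 mm tall, on a 10 mm rod; its top is 295 mm above the bench minus the ram joint value
- ram_disc (a point): centre of the red disc (32 mm wide, 8 mm thick) at the ram's lower end, at mid-thickness
- mark (a point): the reference height: level of the two yellow marks that point inwards from the columns, 94 mm above the bench; this point lies on the ram's axis
- gauge: verdict track fixed to the bench: aluminium bar 55 x 160 x 14 mm, long along its own y; green half and end at +y, red half and end at -y. Origin: centre of its underside; z up
- flag (a joint): position of the verdict block along the track (m): 0 in the middle, +0.040 at the stop of the green end, -0.040 at the stop of the red end; friction about 2.5 N, stays where left
- flag_top (a point): centre of the top of the black verdict block with a white stripe: 28 mm (track's x) by 20 mm (track's y), 40 mm tall, its top 55 mm above the bench
- rack: blue rack fixed to the bench, 65 x 200 x 20 mm, long along its own y, with three cups in which three spare springs stand (tops 110 mm above the bench). Origin: centre of its underside. Not part of the job
- wrench: steel spanner, 160 mm long, 8 mm thick, lying flat; origin at its middle, underside; long axis x. Leave alone
- collet: small steel collet, 34 mm wide, 28 mm tall, standing; origin centre of underside. Leave alone
- clamp: dark steel step clamp, 70 x 32 x 38 mm; origin centre of underside. Leave alone
Things that resemble listed ones, but are neither listed nor needed, are in the scene too. Of the things that look like the gauge, take the one that is nearest to the robot's base at the start.

How it is judged:
By the outcome, as a careful person would: the job done as asked, in the order asked, and still so for the second after the job is handed in, with the robot touching nothing.
It also fails if it takes over 50 s, if anything falls off the work surface, if the arm or the gripper's body presses on something with over 40 N, if the wrist force passes 120 N, or if a joint passes its speed limit or range.

## Working session

There is one attempt and no reset: what is moved stays moved. The work goes in short steps, Python scripts to look and compute and a tool call to move; the robot and the scene stay as the last step left them, time stands still between calls to the robot, and variables do not carry over. Pictures are saved under pics/ and viewed, about 8 in all and at most 12, crops included, and the job is handed in when it is done.

Besides the shell and the picture viewer there is one more tool, called after ">>>" in YAML: its name, and indented under it one key for each argument. arm_command: Moves the arm, as the interface text tells. Its arguments: {"type":"object","properties":{"rows":{"type":"string"},"jaw":{"type":"number"},"squeeze":{"type":"number"}},"required":["rows"]}

```bash
mkdir -p pics; cat > h.py <<'E'
import numpy as np, cv2
from station import monitor, vision, workorder
def snap(n,f):
    o=monitor.get_obs(); d=vision.get_image(n); cv2.imwrite('pics/'+f,d['frame'][:,:,::-1]); 
    np.save('pics/'+f+'.npy',dict(d=d,o=o),allow_pickle=True); return d,o
def load(f):
    a=np.load('pics/'+f+'.npy',allow_pickle=True).item(); return a['d'],a['o']
def cam(d,o):
    f=d['frame'].shape[0]/2/np.tan(np.radians(d['vfov'])/2)
    if 'R' in d and d['R'] is not None: R,t=np.array(d['R']),np.array(d['t'])
    else:
        T=np.array(d['T_tool_cam']); Rt=cv2.Rodrigues(np.array(o['tool_rot'],float))[0]
        W=np.eye(4);W[:3,:3]=Rt;W[:3,3]=o['tool_pos'];W=W@T;R=W[:3,:3].T;t=-R@W[:3,3]
    return f,R,t
def toz(d,o,u,v,z):
    f,R,t=cam(d,o); c=-R.T@t; r=R.T@np.array([(u-d['cx'])/f,(v-d['cy'])/f,1]); return c+r*(z-c[2])/r[2]
def proj(d,o,X):
    f,R,t=cam(d,o); p=R@np.array(X)+t; return np.array([d['cx']+f*p[0]/p[2],d['cy']+f*p[1]/p[2]])
E
python3 - <<'E'
from h import *
for n in('scene','top'):
    d,o=snap(n,n+'1.png'); f,R,t=cam(d,o); print(n,d['vfov'],d['cx'],d['cy'],f,-R.T@t,R[2], d.keys())
    cv2.imwrite('pics/%s1b.png'%n,cv2.resize(d['frame'][:,:,::-1],(800,600),interpolation=cv2.INTER_CUBIC))
print(o)
E
```

```text
scene 54.811580183641425 281.4074663994446 213.03369684421975 405.03088380613985 [ 1.43190534 -0.0264559   0.90927886] [-0.76522937 -0.09307669 -0.63699352] dict_keys(['frame', 'vfov', 'cx', 'cy', 'R', 't'])
top 48.59916324472274 276.27988758393997 213.1008912281119 465.10749982664464 [ 0.43424093 -0.14290711  1.39665386] [ 0.12643974 -0.0025018  -0.99197114] dict_keys(['frame', 'vfov', 'cx', 'cy', 'R', 't'])
{'t': 0.05, 'q': array([-1.34698142e+00,  5.33523711e-02,  1.61428473e+00, -1.61271385e-05,
        1.47600020e+00, -1.18995740e-01]), 'dq': array([ 0.00159215,  0.00085971, -0.00115338,  0.00064641,  0.00017205,
        0.00163827]), 'effort': array([ 9.59680983e-05, -3.95178866e+01, -3.71660078e+01, -1.48525210e-04,
        4.04686492e-03, -2.30954285e-06]), 'tool_pos': array([ 0.20997892, -0.58817002,  0.30267119]), 'tool_rot': array([-3.09354436e+00, -5.35507066e-01,  1.93304605e-04]), 'contact_force': array([ 0.48916385, -0.18646878,  0.72194503]), 'wrist_torque': array([-0.01611351, -0.00452636, -0.03320504]), 'opening': 0.08541616145724445}
```

View pics/scene1b.png

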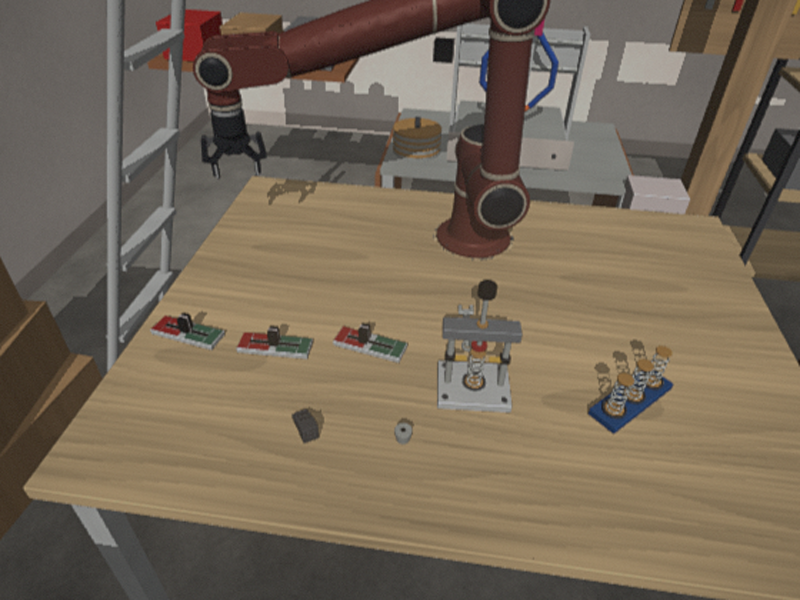

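View pics/top1b.png

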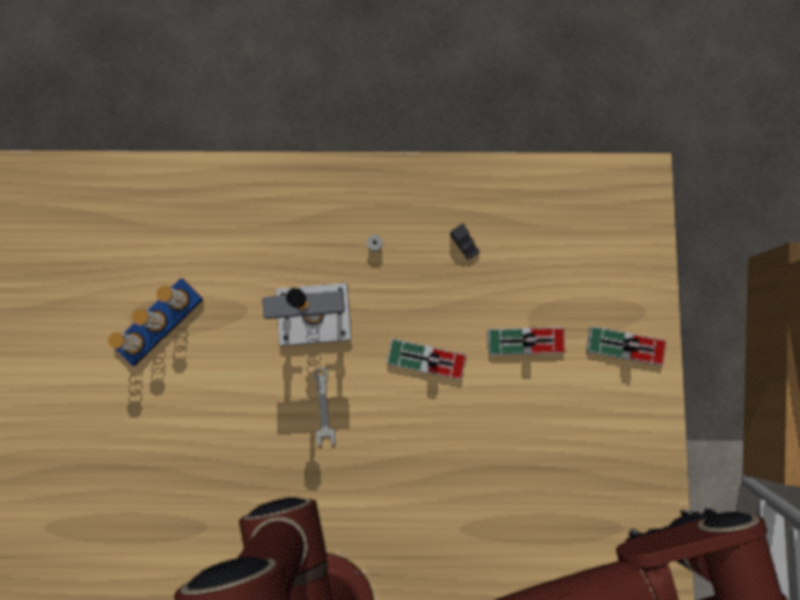

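The scene view shows the knob at (487,289), the disc above the spring and the gauges left of the tester. In the top view the knob is at (297,298) and the nearest gauge's block is near (432,358). Positions are in 800x600 pixels.

```bash
python3 - <<'E'
from h import *
S=load('scene1.png');T=load('top1.png');k=.7
print('knob top',toz(*T,297*k,298*k,.285),'scene',toz(*S,487*k,289*k,.283))
for n,u,v,z in[('base corners',278,288,.02),('',348,284,.02),('',352,340,.02),('',279,346,.02),('g green',393,340,.014),('',388,368,.014),('g red',466,352,.014),('',460,378,.014)]:
    print(n,toz(*T,u*k,v*k,z))
for n,u,v in[('blk1',432,358),('blk2',526,340),('blk3',624,344)]: 
    p=toz(*T,u*k,v*k,.05);print(n,p,np.hypot(*p[:2]))
a=T[0]['frame'][185:270,180:340,::-1];b=S[0]['frame'][190:290,220:375,::-1]
cv2.imwrite('pics/c1.png',np.vstack([cv2.resize(a,(640,340),interpolation=2),cv2.resize(b,(640,413),interpolation=2)])[:600] if 0 else np.vstack([cv2.resize(a,(480,255),interpolation=2),cv2.resize(b,(480,310),interpolation=2)]))
E
```

```text
knob top [0.58660249 0.01919938 0.285     ] scene [0.61273837 0.02415527 0.283     ]
base corners [0.64399322 0.09803911 0.02      ]
 [ 0.65272783 -0.04844595  0.02      ]
 [ 0.53519101 -0.05794073  0.02      ]
 [0.52251851 0.09311197 0.02      ]
g green [ 0.53576092 -0.14298118  0.014     ]
 [ 0.47764371 -0.13271454  0.014     ]
g red [ 0.5110076  -0.29481826  0.014     ]
 [ 0.45724619 -0.2817415   0.014     ]
blk1 [ 0.49678368 -0.22192333  0.05      ] 0.5440992435858714
blk2 [ 0.53352845 -0.41302006  0.05      ] 0.674713398094823
blk3 [ 0.52570207 -0.61183975  0.05      ] 0.8066663173331543
```

View pics/c1.png

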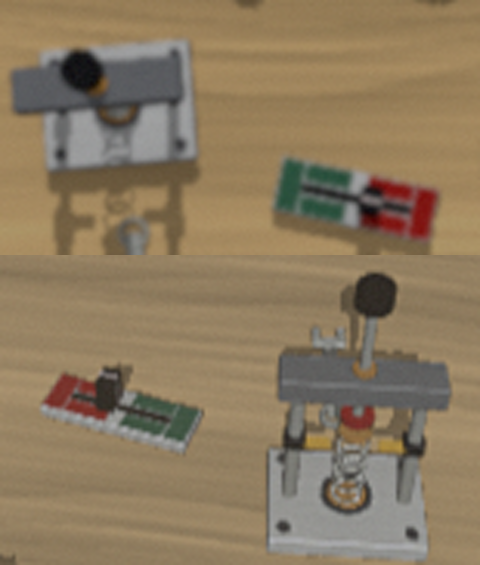

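```bash
python3 - <<'E'
from h import *
from scipy.optimize import least_squares
S=load('scene1.png');T=load('top1.png')
ct=lambda x,y:np.array([180+x/3,185+y/3]); cs=lambda x,y:np.array([220+x*155/480,190+(y-255)*100/310])
def pts(p):
    x,y,a=p;c,s=np.cos(a),np.sin(a)
    return lambda X:[x+c*X[0]-s*X[1],y+s*X[0]+c*X[1],X[2]]
obs=[(T,(.06,.075,.02),ct(43,47)),(T,(.06,-.075,.02),ct(189,40)),(T,(-.06,-.075,.02),ct(197,158)),(T,(-.06,.075,.02),ct(49,170)),
(S,(.06,.075,.02),cs(427,551)),(S,(.06,-.075,.02),cs(268,549)),(S,(-.06,-.075,.02),cs(268,451)),
(S,(0.02,-.075,.18),cs(282,380)),(S,(-.02,-.075,.18),cs(280,354)),(S,(.02,.075,.18),cs(450,391)),(S,(-.02,.075,.18),cs(444,362)),
(S,(0,0,.2825),cs(375,295)),(T,(0,0,.29),ct(82,70)),(T,(.02,.075,.18),ct(12,70)),(T,(-.02,.075,.18),ct(14,111))]
for sel,nm in((None,'all'),(T,'top'),(S,'scene')):
    O=[q for q in obs if sel is None or q[0] is sel]
    f=lambda p:np.concatenate([proj(*v,pts(p)(X))-m for v,X,m in O])
    r=least_squares(f,[.588,.02,0],loss='soft_l1');print(nm,r.x,np.round(r.fun.reshape(-1,2),1).tolist())
p=proj(*S,[.588,.02,.2825]);print(p,cs(375,295))
E
```

```text
all [0.59138104 0.02373903 0.08403871] [[-1.6, 0.6], [-0.2, -1.1], [0.1, -0.6], [-1.1, -0.4], [-0.0, -1.0], [-1.2, -3.3], [-0.8, -1.4], [-2.0, 0.4], [-1.4, -0.9], [-0.3, -0.2], [0.1, -0.6], [-0.2, -5.5], [-1.6, -2.0], [-0.9, -1.3], [-0.7, 0.1]]
top [0.58922772 0.02116177 0.07164875] [[-0.5, 1.0], [0.9, -0.1], [0.7, 0.5], [-0.5, 0.0], [-0.5, -1.1], [0.1, -0.8], [0.1, 0.5]]
scene [0.59525743 0.02570364 0.09831827] [[0.9, -0.1], [-0.3, -1.9], [-0.6, -0.2], [-1.3, 1.7], [-0.9, 0.4], [0.5, 0.6], [0.7, 0.1], [0.6, -4.6]]
[339.50728912 196.42999566] [341.09375    202.90322581]
```

>>> arm_command:
  rows: "0 20 55 0 0 0; 15 55 100 0 0 -3; 45 100 140 0 0 -6; 80 150 147 0 0 -9; 115 203 147 0 0 -12; 150 255 147 0 0 -15; 185 305 147 0 0 -18; 220 357 147 0 0 -21; 255 408 147 0 0 -24; 290 460 147 0 0 -26; 320 510 147 0 0 -28; 330 540 147 0 0 -28"
  jaw: 0
  squeeze: 40

```text
t: 1.6
tool_pos: [0.5408, -0.0456, 0.4487]
tool_rot: [-3.131, 0.225, 0.002]
contact_force: [-0.1, -0.2, -0.6]
opening: -0.0003
```

```bash
python3 - <<'E'
from h import *
d,o=snap('wrist','w1.png');print(o['t'],o['tool_pos'],o['tool_rot'],o['contact_force'],o['opening'],np.array(d['T_tool_cam']).round(3))
cv2.imwrite('pics/w1b.png',cv2.resize(d['frame'][:,:,::-1],(800,600),interpolation=2))
for X in([.59,.022,.295],[.59,.022,.275],[.4968,-.2219,.055]):print(proj(d,o,X)/.7)
E
```

```text
1.6 [ 0.54084362 -0.04561224  0.4486899 ] [-3.13113358e+00  2.24791102e-01  2.09009417e-03] [-0.08265641 -0.21509116 -0.57748122] -0.00025339378007729413 [[-0.    -0.951 -0.31   0.079]
 [ 1.    -0.    -0.    -0.   ]
 [-0.    -0.31   0.951 -0.07 ]
 [ 0.     0.     0.     1.   ]]
[251.16382609 237.70621952]
[262.06515009 231.4059479 ]
[555.94188345 250.27496861]
```

View pics/w1b.png

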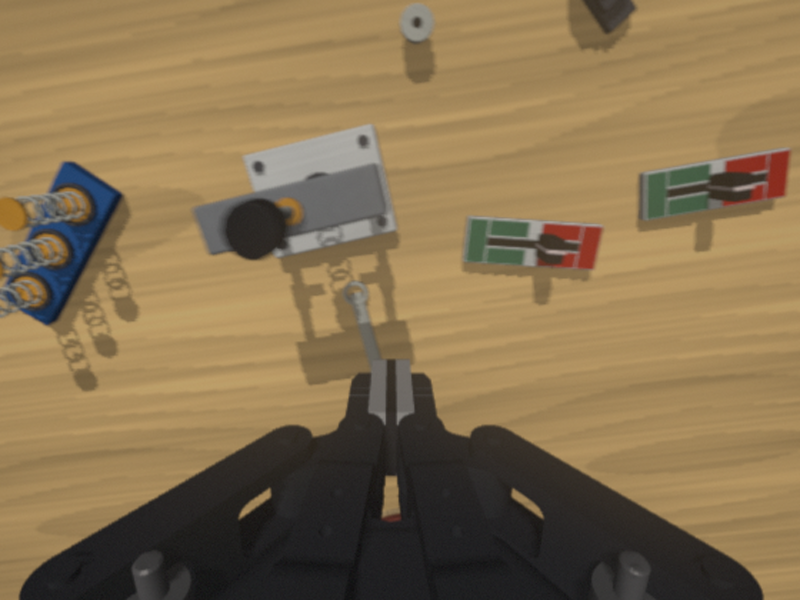

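The wrist view puts the knob's top at about (254,227), the tester base corners at (244,155), (372,125) and (396,230), and the nearest gauge at (463..603, 217..271) with its block at (549,247).

```bash
python3 - <<'E'
from h import *
W=load('w1.png');k=.7
for z in(.295,.285,.275):print('knob',toz(*W,254*k,227*k,z))
for u,v in((244,155),(372,125),(396,230)):print('base',toz(*W,u*k,v*k,.02))
c=[toz(*W,u*k,v*k,.014) for u,v in((468,217),(603,226),(593,271),(463,262))]
c=np.array(c);print(c,c.mean(0)); ax=(c[0]+c[3]-c[1]-c[2])/2;print(np.linalg.norm(ax),ax/np.linalg.norm(ax))
print('blk',toz(*W,549*k,245*k,.05))
E
```

```text
knob [0.59528173 0.01915975 0.295     ]
knob [0.59419644 0.02255743 0.285     ]
knob [0.59311114 0.0259551  0.275     ]
base [0.64464562 0.10433613 0.02      ]
base [ 0.65481876 -0.04067162  0.02      ]
base [ 0.53833822 -0.05052997  0.02      ]
[[ 0.54039108 -0.1358321   0.014     ]
 [ 0.50724027 -0.29187345  0.014     ]
 [ 0.45376732 -0.28036352  0.014     ]
 [ 0.48748734 -0.12513334  0.014     ]] [ 0.4972215 -0.2083006  0.014    ]
0.15918674039588582 [0.21003892 0.97769302 0.        ]
blk [ 0.50254737 -0.21622377  0.05      ]
```

>>> arm_command:
  rows: "30 40 0 0 0 0; 51 70 -20 0 0 0; 51 70 -60 0 0 0; 51 70 -72 0 0 0; 51 70 -76 0 0 0; 51 70 -76 0 0 0"

```text
t: 2.4
tool_pos: [0.5923, 0.026, 0.3741]
tool_rot: [-3.129, 0.222, -0.002]
contact_force: [-0.2, 0.4, 0.3]
opening: -0.0002
```

```bash
python3 - <<'E'
from h import *
d,o=snap('scene','s2.png');print(o['t'],o['tool_pos'],o['contact_force'])
f=d['frame'][150:290,270:400,::-1]
d2,o=snap('wrist','w2.png')
cv2.imwrite('pics/c2.png',np.hstack([cv2.resize(f,(390,420),interpolation=2),cv2.resize(d2['frame'][100:380,100:460,::-1],(400,311))[:, :] if 0 else cv2.resize(d2['frame'][100:380,150:410,::-1],(390,420))]))
E
```

```text
2.4 [0.59231616 0.02599816 0.37414027] [-0.20893466  0.40641434  0.27928699]
```

View pics/c2.png

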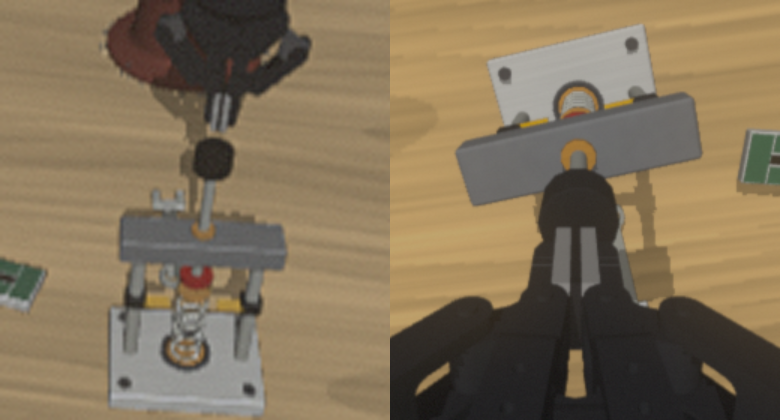

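```bash
python3 - <<'E'
from h import *
W=load('w2.png')
for z in(.301,.285,.28,.27):
    p=proj(*W,[*W[1]['tool_pos'][:2],z]);print(z,(p-[150,100])*1.5+[390,0])
E
```

```text
0.301 [576.6339268  248.06819972]
0.285 [576.69665485 228.09141129]
0.28 [576.71410152 222.53522916]
0.27 [576.7463902  212.25236281]
```

>>> arm_command:
  rows: "0 0 -4 0 0 0; 0 0 -8 0 0 0; 0 0 -10 0 0 0; 0 0 -12 0 0 0; 0 0 -14 0 0 0; 0 0 -16 0 0 0; 0 0 -18 0 0 0; 0 0 -20 0 0 0; 0 0 -22 0 0 0; 0 0 -24 0 0 0"

```text
t: 3.75
tool_pos: [0.5925, 0.0261, 0.3507]
tool_rot: [-3.129, 0.222, -0.004]
contact_force: [-0.2, 0.5, -0.8]
opening: -0.0
```

>>> arm_command:
  rows: "0 0 -2 0 0 0; 0 0 -4 0 0 0; 0 0 -6 0 0 0; 0 0 -8 0 0 0"

```text
t: 4.25
tool_pos: [0.5925, 0.0262, 0.3428]
tool_rot: [-3.129, 0.221, -0.004]
contact_force: [-1.3, 0.6, 4.1]
opening: 0.0005
```

```bash
python3 - <<'E'
from h import *
o=monitor.get_obs();print(o['t'],o['tool_pos'],o['contact_force'],o['dq'],o['wrist_torque'])
d,o=snap('wrist','w3.png');d,o=snap('scene','s3.png')
S=load('s2.png')
a=S[0]['frame'][150:290,270:400,::-1];b=d['frame'][150:290,270:400,::-1]
cv2.imwrite('pics/c3.png',cv2.resize(np.hstack([a,b]),(780,420),interpolation=2))
E
```

```text
4.25 [0.59252243 0.02615065 0.34284841] [-1.31789888  0.58885659  4.13207951] [-0.00049904  0.01056329  0.02231973 -0.00092785 -0.03106652 -0.00130873] [-0.01194993  0.31543599 -0.00401075]
```

View pics/c3.png

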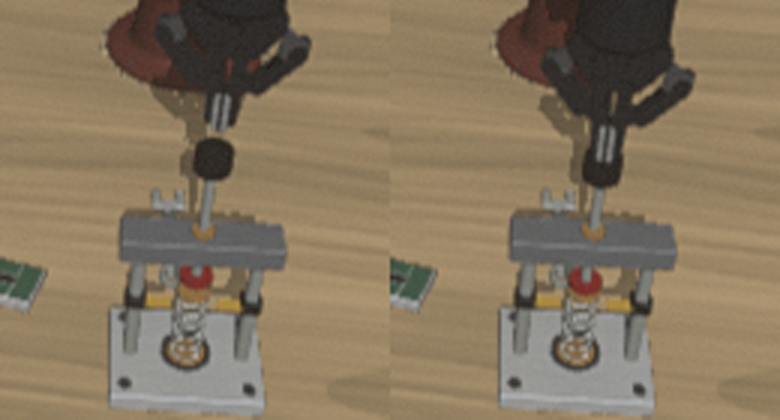

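The right half shows the closed fingers standing on the knob, and the force of 4.1 N matches the drag. I'll continue slowly, sampling the force as I go.

>>> arm_command:
  rows: "0 0 -1 0 0 0; 0 0 -2 0 0 0"

```text
t: 4.6
tool_pos: [0.5925, 0.0261, 0.3404]
tool_rot: [-3.129, 0.222, -0.003]
contact_force: [-2.3, 0.6, 4.1]
opening: -0.0001
```

>>> arm_command:
  rows: "0 0 -1 0 0 0; 0 0 -2 0 0 0"

```text
t: 4.85
tool_pos: [0.5925, 0.0261, 0.3383]
tool_rot: [-3.129, 0.221, -0.004]
contact_force: [-2.4, 0.2, 3.8]
opening: 0.0
```

>>> arm_command:
  rows: "0 0 -1 0 0 0; 0 0 -2 0 0 0"

```text
t: 5.1
tool_pos: [0.5925, 0.0261, 0.3363]
tool_rot: [-3.129, 0.221, -0.004]
contact_force: [-2.2, -0.7, 3.5]
opening: -0.0001
```

>>> arm_command:
  rows: "0 0 -1 0 0 0; 0 0 -2 0 0 0"

```text
t: 5.35
tool_pos: [0.5925, 0.0261, 0.3343]
tool_rot: [-3.129, 0.222, -0.004]
contact_force: [-2.3, -0.0, 4.8]
opening: 0.0001
```

>>> arm_command:
  rows: "0 0 -1 0 0 0; 0 0 -2 0 0 0"

```text
t: 5.6
tool_pos: [0.5925, 0.0261, 0.3324]
tool_rot: [-3.129, 0.222, -0.004]
contact_force: [-2.8, 0.0, 5.0]
opening: -0.0
```

>>> arm_command:
  rows: "0 0 -1 0 0 0; 0 0 -2 0 0 0"

```text
t: 5.85
tool_pos: [0.5925, 0.0261, 0.3305]
tool_rot: [-3.129, 0.222, -0.004]
contact_force: [-1.9, -0.1, 4.8]
opening: 0.0001
```

>>> arm_command:
  rows: "0 0 -1 0 0 0; 0 0 -2 0 0 0"

```text
t: 6.1
tool_pos: [0.5925, 0.0261, 0.3288]
tool_rot: [-3.129, 0.222, -0.004]
contact_force: [-2.7, -0.2, 5.7]
opening: -0.0
```

>>> arm_command:
  rows: "0 0 -1 0 0 0; 0 0 -2 0 0 0; 0 0 -3 0 0 0"

```text
t: 6.48
tool_pos: [0.5925, 0.0261, 0.3261]
tool_rot: [-3.129, 0.221, -0.004]
contact_force: [-3.1, 0.6, 5.7]
opening: 0.0002
```

>>> arm_command:
  rows: "0 0 -1 0 0 0; 0 0 -2 0 0 0; 0 0 -3 0 0 0"

```text
t: 6.85
tool_pos: [0.5925, 0.0261, 0.3237]
tool_rot: [-3.129, 0.222, -0.005]
contact_force: [-3.3, -0.3, 6.8]
opening: -0.0001
```

>>> arm_command:
  rows: "0 0 -1 0 0 0; 0 0 -2 0 0 0; 0 0 -3 0 0 0"

```text
t: 7.22
tool_pos: [0.5925, 0.0261, 0.3214]
tool_rot: [-3.129, 0.221, -0.005]
contact_force: [-3.2, 0.5, 6.7]
opening: -0.0001
```

>>> arm_command:
  rows: "0 0 -1 0 0 0; 0 0 -2 0 0 0; 0 0 -3 0 0 0"

```text
t: 7.6
tool_pos: [0.5925, 0.0261, 0.3193]
tool_rot: [-3.129, 0.221, -0.006]
contact_force: [-4.4, 0.9, 7.4]
opening: 0.0001
```

>>> arm_command:
  rows: "0 0 -1 0 0 0; 0 0 -2 0 0 0; 0 0 -3 0 0 0"

```text
t: 7.98
tool_pos: [0.5925, 0.0262, 0.3172]
tool_rot: [-3.129, 0.221, -0.006]
contact_force: [-4.2, 0.6, 7.6]
opening: 0.0003
```

>>> arm_command:
  rows: "0 0 -1 0 0 0; 0 0 -2 0 0 0; 0 0 -3 0 0 0"

```text
t: 8.35
tool_pos: [0.5924, 0.0262, 0.3152]
tool_rot: [-3.129, 0.221, -0.007]
contact_force: [-4.0, -0.5, 9.2]
opening: -0.0003
```

>>> arm_command:
  rows: "0 0 -1 0 0 0; 0 0 -2 0 0 0; 0 0 -3 0 0 0"

```text
t: 8.72
tool_pos: [0.5924, 0.0262, 0.3134]
tool_rot: [-3.129, 0.221, -0.007]
contact_force: [-4.1, 0.1, 9.3]
opening: -0.0001
```

>>> arm_command:
  rows: "0 0 -1 0 0 0; 0 0 -2 0 0 0; 0 0 -3 0 0 0; 0 0 -4 0 0 0"

```text
t: 9.22
tool_pos: [0.5924, 0.0262, 0.3107]
tool_rot: [-3.129, 0.221, -0.008]
contact_force: [-4.2, 0.9, 9.0]
opening: -0.0
```

>>> arm_command:
  rows: "0 0 -1 0 0 0; 0 0 -2 0 0 0; 0 0 -3 0 0 0; 0 0 -4 0 0 0"

```text
t: 9.72
tool_pos: [0.5923, 0.0262, 0.3082]
tool_rot: [-3.13, 0.221, -0.009]
contact_force: [-5.0, 0.6, 8.7]
opening: 0.0
```

```bash
python3 - <<'E'
from h import *
o=monitor.get_obs();print(o['t'],o['tool_pos'],o['contact_force'],o['dq'],o['wrist_torque'])
E
```

```text
9.725 [0.59233445 0.02620227 0.30817791] [-5.02631291  0.56113632  8.67084095] [ 1.34696941e-03  2.60146049e-03  7.77067703e-03  2.34801203e-04
 -1.40516553e-02  5.27482198e-05] [0.03642411 0.95121881 0.01246549]
```

>>> arm_command:
  rows: "0 0 -1 0 0 0; 0 0 -2 0 0 0; 0 0 -3 0 0 0; 0 0 -4 0 0 0"

```text
t: 10.22
tool_pos: [0.5923, 0.0262, 0.3058]
tool_rot: [-3.13, 0.221, -0.009]
contact_force: [-5.4, -0.6, 10.7]
opening: 0.0
```

>>> arm_command:
  rows: "0 0 -1 0 0 0; 0 0 -2 0 0 0; 0 0 -3 0 0 0"

```text
t: 10.6
tool_pos: [0.5923, 0.0262, 0.3044]
tool_rot: [-3.13, 0.221, -0.01]
contact_force: [-5.1, 0.0, 10.1]
opening: -0.0
```

>>> arm_command:
  rows: "0 0 -1 0 0 0; 0 0 -2 0 0 0; 0 0 -3 0 0 0"

```text
t: 10.98
tool_pos: [0.5922, 0.0262, 0.3031]
tool_rot: [-3.13, 0.221, -0.01]
contact_force: [-5.9, -0.4, 10.2]
opening: -0.0003
```

>>> arm_command:
  rows: "0 0 -1 0 0 0; 0 0 -2 0 0 0; 0 0 -3 0 0 0"

```text
t: 11.35
tool_pos: [0.5922, 0.0262, 0.3019]
tool_rot: [-3.13, 0.221, -0.011]
contact_force: [-4.8, 0.3, 12.3]
opening: 0.0002
```

>>> arm_command:
  rows: "0 0 -1 0 0 0; 0 0 -2 0 0 0; 0 0 -3 0 0 0"

```text
t: 11.72
tool_pos: [0.5922, 0.0262, 0.3008]
tool_rot: [-3.13, 0.22, -0.012]
contact_force: [-6.4, 1.1, 11.6]
opening: 0.0
```

>>> arm_command:
  rows: "0 0 -1 0 0 0; 0 0 -2 0 0 0; 0 0 -3 0 0 0"

```text
t: 12.1
tool_pos: [0.5922, 0.0263, 0.2997]
tool_rot: [-3.13, 0.22, -0.013]
contact_force: [-5.9, -0.1, 11.3]
opening: -0.0002
```

```bash
python3 - <<'E'
from h import *
d,o=snap('scene','s4.png');print(o['t'],o['tool_pos'],o['contact_force'])
S=load('s2.png')
a=S[0]['frame'][150:290,270:400,::-1];b=d['frame'][150:290,270:400,::-1]
cv2.imwrite('pics/c4.png',cv2.resize(np.hstack([a,b]),(780,420),interpolation=2))
E
```

```text
12.1 [0.59218825 0.02625721 0.29969686] [-5.90063076 -0.1324463  11.29179635]
```

View pics/c4.png

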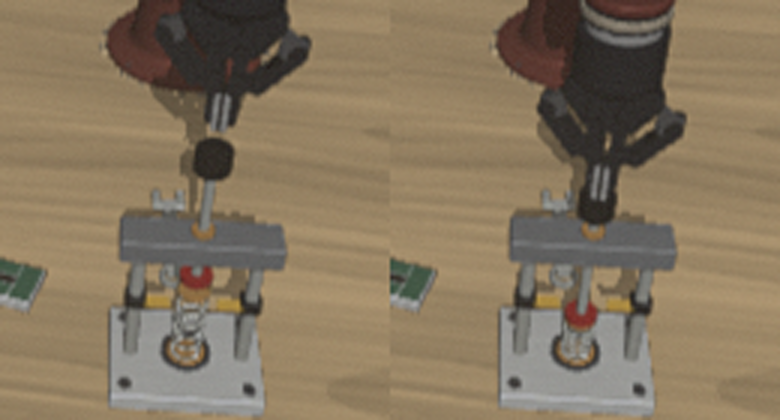

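The right half shows the red disc at about (580,313), clearly below the yellow marks at about (560,300), with the spring well compressed. I'll fit the force record next.

```bash
python3 - <<'E'
import numpy as np
from scipy.optimize import curve_fit
z=np.array([342.8,340.4,338.3,336.3,334.3,332.4,330.5,328.8,326.1,323.7,321.4,319.3,317.2,315.2,313.4,310.7,308.2,305.8,304.4,303.1,301.9,300.8,299.7])
F=np.array([4.1,4.1,3.8,3.5,4.8,5,4.8,5.7,5.7,6.8,6.7,7.4,7.6,9.2,9.3,9,8.7,10.7,10.1,10.2,12.3,11.6,11.3])
m=lambda z,b,k,z0:b+k*np.maximum(0,z0-z)
p,C=curve_fit(m,z,F,[4,.2,338]);print(p,C.diagonal()**.5,'z at 8N',p[2]-8/p[1],(F-m(z,*p)).std(), 'now',p[1]*(p[2]-299.7))
k=lambda z,k:m(z,4,k,338);p,C=curve_fit(k,z,F,[.2]);print(p,C**.5,338-8/p, p*(338-299.7))
E
```

```text
[3.94658880e+00 2.07831350e-01 3.36300002e+02] [0.31249695 0.01026377 1.88167869] z at 8N 297.8072529050379 0.5047279997345865 now 7.606627816954502
[0.19324075] [[0.00508565]] [296.60086532] [7.40112088]
```

>>> arm_command:
  rows: "0 0 -1 0 0 0; 0 0 -2 0 0 0; 0 0 -3 0 0 0; 0 0 -4 0 0 0"

```text
t: 12.65
tool_pos: [0.5922, 0.0263, 0.2976]
tool_rot: [-3.13, 0.22, -0.013]
contact_force: [-6.0, -0.3, 11.7]
opening: 0.0004
```

```bash
python3 - <<'E'
from h import *
o=monitor.get_obs();print(o['t'],o['tool_pos'],o['contact_force'],o['dq'])
E
```

```text
12.65 [0.59215816 0.02627686 0.29760223] [-6.0204971  -0.32292103 11.67638385] [ 0.00231238  0.00556814  0.00761638  0.00140293 -0.0140136   0.00045044]
```

>>> arm_command:
  rows: "0 0 3 0 0 0; 0 0 15 0 0 0; 0 0 50 0 0 0; 0 0 90 0 0 0; -25 -55 90 0 0 -1; -50 -110 90 0 0 -2; -75 -165 70 0 0 -3; -90 -206 30 0 0 -3; -90 -206 -30 0 0 -3; -90 -206 -80 0 0 -3; -90 -206 -110 0 0 -3; -90 -206 -110 0 0 -3"

```text
t: 14.15
tool_pos: [0.5005, -0.179, 0.1844]
tool_rot: [-3.121, 0.302, -0.004]
contact_force: [0.5, -0.5, 0.7]
opening: -0.0
```

```bash
python3 - <<'E'
from h import *
d,o=snap('wrist','w5.png');print(o['t'],o['tool_pos'],o['tool_rot'],o['contact_force'])
d2,_=snap('scene','s5.png')
a=cv2.resize(d['frame'][:,:,::-1],(480,360));b=cv2.resize(d2['frame'][150:290,270:400,::-1],(320,345))
b=cv2.copyMakeBorder(b,0,15,0,0,0);cv2.imwrite('pics/c5.png',np.hstack([a,b]))
for z in(.115,.055,.03,.014):print(z,proj(d,o,[*o['tool_pos'][:2],z])*480/560)
E
```

```text
14.15 [ 0.50049443 -0.17895816  0.1843884 ] [-3.12137837  0.30217158 -0.00394866] [ 0.51562237 -0.49216141  0.74334582]
0.115 [235.30451952 230.90146513]
0.055 [235.45630669 194.75500019]
0.03 [235.49810706 184.80069583]
0.014 [235.52074646 179.40937112]
```

View pics/c5.png

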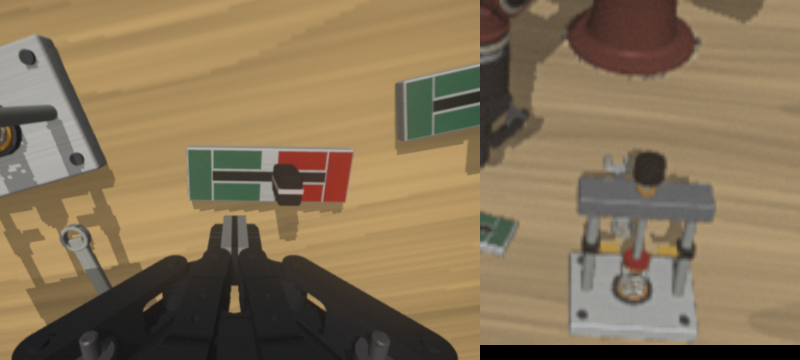

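```bash
python3 - <<'E'
from h import *
W=load('w5.png');k=560/480
c=np.array([toz(*W,u*k,v*k,.014) for u,v in((188,147),(353,150),(346,203),(190,202))]);g=c.mean(0)
ax=(c[0]+c[3]-c[1]-c[2])/2;L=np.linalg.norm(ax);ax/=L;print(c,g,L,ax)
b=toz(*W,288*k,193*k,.055);print('block',b,(b-g)@ax, 'tcp',(W[1]['tool_pos']-g)@ax, np.cross(ax,W[1]['tool_pos']-g)[2])
E
```

```text
[[ 0.5408739  -0.14085867  0.014     ]
 [ 0.50810677 -0.29402408  0.014     ]
 [ 0.45442378 -0.28416966  0.014     ]
 [ 0.48556885 -0.12889681  0.014     ]] [ 0.49724333 -0.21198731  0.014     ] 0.1574951817165904 [0.20290209 0.97919903 0.        ]
block [ 0.4937232  -0.22218973  0.055     ] -0.010704440682804666 tcp 0.033001768624917265 0.0035182083888652053
```

>>> arm_command:
  rows: "0 0 -40 0 0 0; 0 0 -65 0 0 0; 0 0 -80 0 0 0; 0 0 -82 0 0 0"

```text
t: 14.75
tool_pos: [0.5032, -0.1802, 0.1073]
tool_rot: [-3.125, 0.302, -0.017]
contact_force: [-0.1, -0.2, 0.4]
opening: -0.0
```

>>> arm_command:
  rows: "-2 -10 -2 0 0 0; -4 -20 -2 0 0 0; -5 -25 -2 0 0 0; -6 -30 -2 0 0 0; -7 -35 -2 0 0 0; -8 -40 -2 0 0 0; -9 -45 -2 0 0 0; -10 -48 -2 0 0 0; -10 -50 -2 0 0 0"

```text
t: 15.88
tool_pos: [0.4936, -0.2283, 0.1054]
tool_rot: [-3.118, 0.303, -0.017]
contact_force: [3.3, 15.1, 6.2]
opening: -0.0002
```

>>> arm_command:
  rows: "0 -1 0 0 0 0; 0 -2 0 0 0 0"

```text
t: 16.12
tool_pos: [0.4937, -0.2284, 0.1054]
tool_rot: [-3.113, 0.303, -0.015]
contact_force: [1.4, 11.8, 6.7]
opening: 0.0
```

>>> arm_command:
  rows: "0 -1 0 0 0 0; 0 -2 0 0 0 0"

```text
t: 16.38
tool_pos: [0.4937, -0.2287, 0.1054]
tool_rot: [-3.108, 0.304, -0.014]
contact_force: [0.9, 11.5, 5.6]
opening: 0.0
```

>>> arm_command:
  rows: "1 6 0 0 0 0; 3 15 0 0 0 0; 3 15 50 0 0 0; 3 30 110 0 0 0; 3 60 130 0 0 0; 3 60 130 0 0 0"

```text
t: 17.12
tool_pos: [0.4976, -0.168, 0.2378]
tool_rot: [-3.111, 0.3, -0.02]
contact_force: [-0.2, -1.0, 0.0]
opening: 0.0001
```

```bash
python3 - <<'E'
from h import *
d,o=snap('wrist','w6.png');print(o['t'],o['tool_pos'],o['contact_force'])
d2,_=snap('scene','s6.png')
a=cv2.resize(d['frame'][:,:,::-1],(480,360));b=cv2.resize(d2['frame'][150:290,270:400,::-1],(320,345))
b=cv2.copyMakeBorder(b,0,15,0,0,0);cv2.imwrite('pics/c6.png',np.hstack([a,b]))
g=np.array([.4972,-.212,0]);ax=np.array([.203,.979,0])
print(proj(d,o,g-.04*ax+[0,0,.055])*480/560)
E
```

```text
17.125 [ 0.49759049 -0.16797013  0.23780432] [-0.20470502 -1.03468321  0.02715319]
[319.22605714 170.57197454]
```

View pics/c6.png

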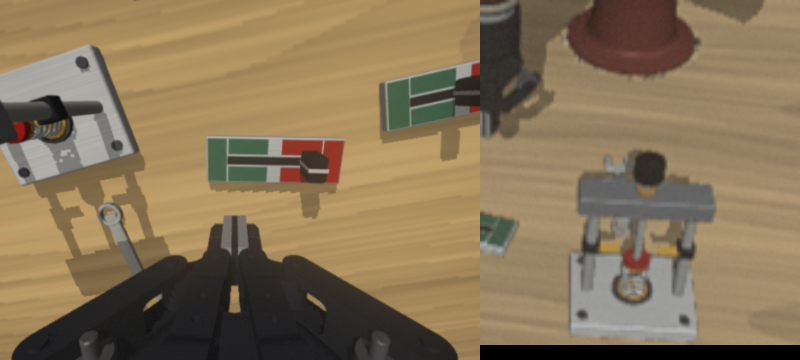

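```bash
python3 - <<'E'
from h import *
d,o=load('w6.png')
g=np.array([.4972,-.212,0]);ax=np.array([.203,.979,0]);px=np.array([.979,-.203,0])
f=cv2.resize(d['frame'][140:240,230:410,::-1],(720,400),interpolation=2)
for fl,c in((-.04,(0,255,255)),(-.035,(255,255,0))):
    P=[((proj(d,o,g+(fl+sy*.01)*ax+sx*.014*px+[0,0,.055])-[230,140])*4).astype(int) for sx,sy in((1,1),(1,-1),(-1,-1),(-1,1))]
    cv2.polylines(f,[np.array(P)],True,c,1)
P=[((proj(d,o,g+sy*.08*ax+sx*.0275*px+[0,0,.014])-[230,140])*4).astype(int) for sx,sy in((1,1),(1,-1),(-1,-1),(-1,1))]
cv2.polylines(f,[np.array(P)],True,(255,0,255),1)
cv2.imwrite('pics/c7.png',f)
E
```

```text
(no output)
```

View pics/c7.png

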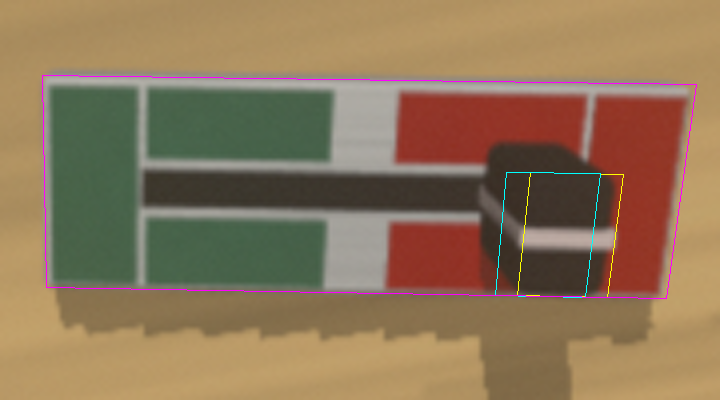

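The yellow outline, drawn for the block at -0.040, coincides with the block's top face, so the block is at the red stop. I'm handing in.

```bash
python3 - <<'E'
from h import *
print(workorder.finish_job(), monitor.get_obs()['t'])
E
```

```text
the job is handed in; nothing more can be done
the job is handed in; nothing more can be done
```

I pressed the ram slowly onto the spring until it carried about 8 N, let go, and slid the verdict block to the red end. I handed the job in after about 17 s.

- **Spring load:** the push force while moving was 11.7 N against a drag of 4 N. Force readings scattered by about 0.5 N. My two fits put the spring's stiffness at 0.19 to 0.21 N/mm and its load at release at 7.8 to 8.0 N, for about 40 mm of compression. It never came near twice the test load. I estimate the load is right to about 0.3 N.
- **Verdict:** the red disc stopped clearly below the yellow marks, about 20 mm. In the pictures taken after release and after the block was moved, it had not moved.
- **Verdict block:** I used the track nearest the robot's base. The block stopped firm at about 15 N against 2.5 N of friction. In the last wrist picture its top matched the -0.040 stop to within about 1 mm; a first rough reading had looked 3 to 4 mm short.
- **Other objects:** the arm went nowhere near the wrench, collet or step clamp. The gripper was clear of everything at hand-in.

During the press a sideways force of up to 6 N built up on the knob, which I did not correct. No check failed.

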